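Load a cane pole into the bending press

ROBOT

A 7-joint arm with a two-finger parallel gripper is mounted at the origin on the work surface. World frame = base frame: x ahead of the robot, y to its left, z up, the work surface at z = 0. Lengths are in m, angles in degrees, forces in N, time in s.
With the tool pointing down it reaches from about 0.425 to 0.875 m from the base axis. Payload 4.7 kg.
Tool frame: the origin (TCP) lies on the front face of the gripper's body, between the roots of the fingers; the fingertips stand 70 mm ahead of it and the grasp point (between the pads) lies 51 mm ahead of it (tip_extent is the distance from the TCP to the fingertips, in m); z points along the fingers, y is the direction in which the jaws open and shut (so a half turn about z gives the same grasp; the last joint's range is limited). The gripper opens to 87 mm and grips with 3 to 60 N. Pads are 19 mm wide; open, the fingers measure 117 mm over their backs; the gripper's body (75 mm by 190 mm) begins 51 mm behind the grasp point.
Start: joints at [68.531, 18.392, -4.016, 83.108, 1.295, 78.541, -3.26], TCP at [0.246, -0.602, 0.292] pointing down, gripper open.
Joint ranges: [-163.93, 163.93], [-17.29, 119.83], [-79.2, 71.16], [3.27, 140.29], [-89.18, 269.18], [5.43, 117.66], [-154.24, 154.24]. Speed limits (degrees/s): [147.25, 147.25, 180, 180, 180, 180, 180].

INTERFACE

Orientations are given as [roll, pitch, yaw] about the fixed x, y, z axes, in that order (R = Rz(yaw) Ry(pitch) Rx(roll)).
In Python, from cell import * gives the robot as it stands.
- The arm moves only by the tool carry_out, never from a script. Its argument "increments" is text: rows parted by semicolons, each of 7 numbers parted by spaces: the opening, from 0 (shut) to 1 (fully open), then the shift along the tool's x, y, z in m, then the turn, a rotation vector about the tool's x, y, z in degrees. A call has 1 to 20 rows; each row shifts and turns the pose as measured when the row begins, along the tool's axes as they then stand; what a row does not reach is not made up. A row lasts 1/8 s, in which the tool goes at most 62.5 mm and 10.7 degrees, less where a joint would pass 70% of its speed; a pose out of reach is approached as far as the arm can. A call is refused whole if a number of a shift passes 0.0625 or a number of a turn 10.7, either way. A call with a gripper value outside its range is refused whole. The fingers move at their own pace and stop on an object; "force" is the grip in N (left out, the last holds). Time passes only in rows, so rows that do not move let the fingers close. It gives the time, the measured TCP pose, the force and the opening at its end, in the units of the state.
- get_obs(): the state, without advancing time (a new reading comes with each control period).
- read_camera(name): name is "scene" or "top" or "wrist"; returns a dict with "img" (420x560x3 uint8, blue, green, red), "fx", "fy", "cx", "cy" (pixels), "world_from_camera" (4x4, takes a point from camera to world coordinates). Camera axes: x right, y down, z forward; pixel columns grow to the right and rows downward; lengths in m; the calibration is good to about 2 mm. A picture is of the moment at which its call begins. There is no depth.
- sign_off(): hands the job in, once; it reports no verdict.
Trained networks look in a picture, given as the dict that the camera call returned (one of the last four; its "shot" number tells which), for a name from the list of things; names that differ only in an ending like _2 or _b are one class to them, and where a whole thing is asked for, a point or a joint stands for the part that bears it (a point fixed in the world has none). Each returns a list of dicts, best first, with "confidence" (0 to 1); they miss things now and then, are a little off and sometimes report something else, mostly with a low value. They report only what shows in the picture. A call takes as long as a camera call.
- masks_of(target, picture): "pixels" (420x560 bool, what is visible of it) and "bbox" ([left, top, right, bottom] in pixels, round what is visible of it).
The state is a dict: "time_s": time; "qpos": joint angles; "joint_velocities": joint speeds; "effort": joint torques, N m; "tool_pos": TCP position; "tool_rot": TCP orientation; "force": force on the tool from outside, world axes, zero at the start; "wrist_torque": the same for the moment, N m; "grip_width": finger opening in m.
Only numpy, scipy, OpenCV 4.12 (cv2) and the standard library are available. Lean on these libraries where they do the work, as an engineer would, in place of code of your own. Each camera call takes 0.05 s, during which the arm holds its last target.

TASK

Three short cane poles lie in the grooves of the wooden stock cradle. Lift out the thickest one and lay it down, without dropping it, in the two V saddles of the bending press, resting in both saddles and centred so that both ends stick out about equally. Leave the two thinner poles lying where they are.

Things in the scene. Friction and masses are not known exactly. Their poses are not given: they have to be found in the camera images.
- thick_cane_center (a point): the thickest of three straight pale cane poles in the stock cradle: 36 mm diameter, 260 mm long, 0.15 kg; point at its centre (mid-length, on its axis), 63 mm above the table at the start; x axis along the pole. It rests on two notched rails; its middle is free between them (158 mm clear, open down to 14 mm above the table). A sideways push rolls it out. Any pole may be in any groove
- thin_cane_a_center (a point): thin pole, 22 mm diameter, 260 mm long, in another groove, not to be moved; point at its centre, x along it. Cradle: dark board 250 x 290 x 14 mm with two brown wooden rails (22 mm wide, 90 mm either side of its middle, tops 55 mm above the table), each with three V notches (30 degree sides, 13 mm deep): three parallel grooves 90 mm apart
- thin_cane_b_center (a point): thin pole, 24 mm diameter, 260 mm long, in the remaining groove, not to be moved; point at its centre, x axis along it
- saddle (a point): press seat: where the seated pole centre goes, 77 mm above the table, midway between two V saddles; pole lies along its y (either way), z up. Saddles: 24 mm wide, at y +-85 mm, 45 degree rubber notch, 51 mm wide, from 52 to 77 mm high; base between at 22 mm. Two black formers, 60 mm diameter, 84 mm high, at x -85, y +-98 mm. Ram nose from x +95 mm, 98 mm high; ram body from x +150, 140 mm high

How it is judged (in metres and radians):
At the end, for the whole second after the job is handed in: The thickest pole lies at rest in both V saddles of the press: its centre within 10 mm across, 25 mm along and 8 mm in height of the saddle point, its axis within 10 degrees of the saddles' line; both thin poles are within 30 mm of where they lay in the cradle (x of thick_cane_center in the frame of saddle between -0.01 and 0.01 m and y of thick_cane_center in the frame of saddle between -0.025 and 0.025 m and z of thick_cane_center in the frame of saddle between -0.008 and 0.008 m and angle between the x axis of thick_cane_center and the y axis of saddle, either way round below 0.175 rad and linear speed of thick_cane below 0.02 m/s and distance of each of thin_cane_a_center, thin_cane_b_center from where it was at the start of the episode below 0.03 m); the robot touches nothing.
It fails at once if the thick pole is dropped (moving faster than 0.8 m/s while no finger touches it) (linear speed of thick_cane above 0.8 m/s and contact force between the fingers and thick_cane below 0.05 N).
It fails at once if a thin pole is moved by more than 30 mm (distance of any of thin_cane_a_center, thin_cane_b_center from where it was at the start of the episode above 0.03 m).
It also fails if it takes over 32 s, if anything falls off the work surface, if the arm or the gripper's body presses on something with over 40 N, if the wrist force passes 120 N, or if a joint passes its speed limit or range.

## Working session

There is one attempt and no reset: what is moved stays moved. The work goes in short steps, Python scripts to look and compute and a tool call to move; the robot and the scene stay as the last step left them, time stands still between calls to the robot, and variables do not carry over. Pictures are saved under pics/ and viewed, and the job is handed in when it is done.

Besides the shell and the picture viewer there is one more tool, called as name(argument=value, ...), one argument or row to a line, values as JSON. carry_out: Moves the arm, as the interface text tells. Its arguments: {"type":"object","properties":{"increments":{"type":"string"},"force":{"type":"number"}},"required":["increments"]}

```bash
mkdir -p pics; ls; python3 - <<'E'
from cell import *
import cv2,numpy as np,pickle
o=get_obs(); print(o['time_s'],o['tool_pos'],o['tool_rot'],o['grip_width'])
for n in ['top','scene']:
    p=read_camera(n); cv2.imwrite(f'pics/{n}0.png',p['img']); pickle.dump(p,open(f'{n}0.pkl','wb'))
    print(n,p['fx'],p['cx'],p['cy'],np.round(p['world_from_camera'],3).tolist())
    for t in ['thick_cane_center','thin_cane_a_center','saddle']:
        try:
            for m in masks_of(t,p): print(n,t,round(m['confidence'],2),m['bbox'],m['pixels'].sum())
        except Exception as e: print(t,e)
print(get_obs()['time_s'])
E
```

```text
pics
0.0 [ 0.24618419 -0.60111148  0.29113234] [-1.79886601e+02  4.98522121e-03  2.22780516e+01] 0.08715085889625294
top 477.70482867252804 277.39504946245944 209.4836142965555 [[-0.024, -0.985, 0.172, 0.364], [-1.0, 0.024, -0.003, 0.035], [-0.001, -0.172, -0.985, 1.111], [0.0, 0.0, 0.0, 1.0]]
top thick_cane_center 0.87 [225.3, 175.6, 274.6, 297.5] 1877
top thin_cane_a_center 0.97 [146.9, 157.4, 192.2, 272.1] 1113
top thin_cane_a_center 0.25 [310.7, 70.2, 451.7, 289.3] 20539
top saddle 0.94 [309.2, 67.1, 449.1, 290.3] 20868
scene 396.13000277054624 280.4463759218778 210.41934912852085 [[-0.672, 0.62, -0.405, 0.834], [0.741, 0.566, -0.362, 0.321], [0.005, -0.544, -0.839, 0.774], [0.0, 0.0, 0.0, 1.0]]
scene thick_cane_center 0.6 [252.2, 201.5, 365.2, 270.5] 2074
scene thin_cane_a_center 0.65 [304.0, 267.6, 425.2, 349.0] 1795
scene saddle 0.74 [43.6, 111.9, 286.9, 283.6] 19013
0.4
```

View pics/top0.png

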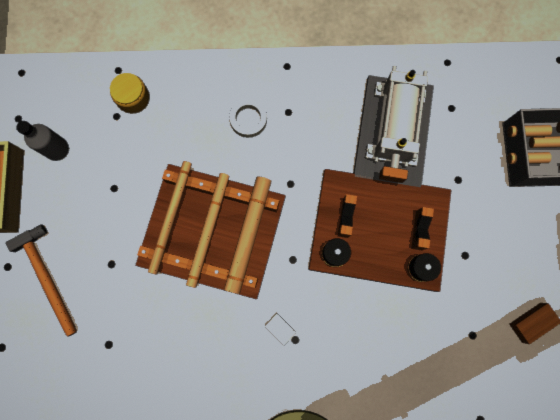

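View pics/scene0.png

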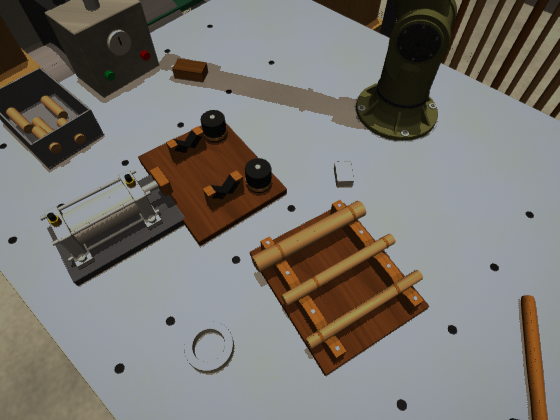

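```bash
cat > h.py <<'E'
import numpy as np,pickle,cv2
def ray(p,u,v,z):
    T=np.array(p['world_from_camera']);d=T[:3,:3]@np.array([(u-p['cx'])/p['fx'],(v-p['cy'])/p['fy'],1]);o=T[:3,3]
    return o+d*(z-o[2])/d[2]
def proj(p,X):
    T=np.linalg.inv(np.array(p['world_from_camera']));c=(T[:3,:3]@np.atleast_2d(X).T).T+T[:3,3]
    return np.c_[p['fx']*c[:,0]/c[:,2]+p['cx'],p['fy']*c[:,1]/c[:,2]+p['cy']]
E
python3 - <<'E'
from h import *
t=pickle.load(open('top0.pkl','rb'));s=pickle.load(open('scene0.pkl','rb'))
c=t['img'][150:305,220:460];cv2.imwrite('pics/tz.png',cv2.resize(c,None,fx=3.3,fy=3.3,interpolation=cv2.INTER_CUBIC))
c=s['img'][90:290,130:380];cv2.imwrite('pics/sz.png',cv2.resize(c,None,fx=3,fy=3,interpolation=cv2.INTER_CUBIC))
E
```

```text
(no output)
```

View pics/tz.png

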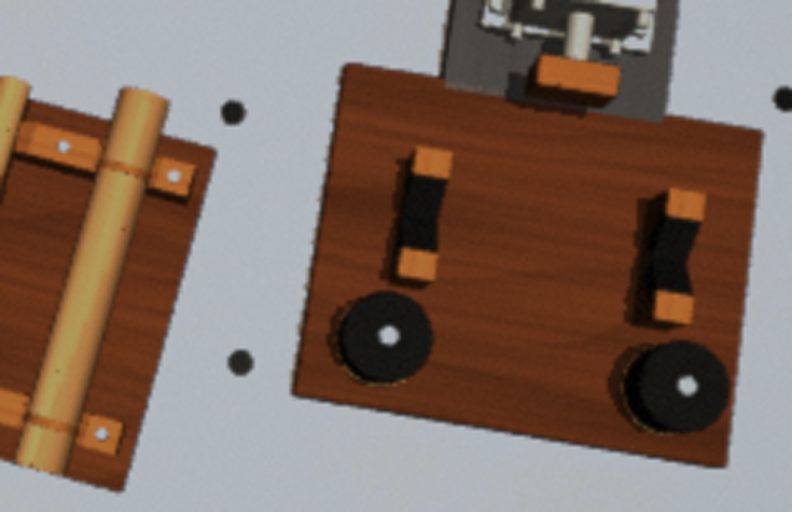

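View pics/sz.png

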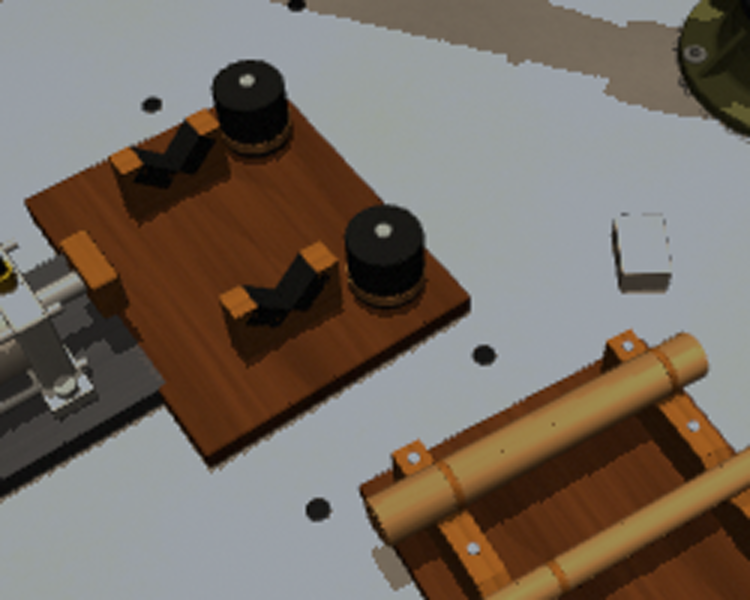

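```bash
cat > m.py <<'E'
from h import *
from scipy.optimize import least_squares
from cell import masks_of
t=pickle.load(open('top0.pkl','rb'));s=pickle.load(open('scene0.pkl','rb'))
top=[((416,177),(.0255,.097,.077)),((452,180),(.0255,.073,.077)),((398,251),(-.0255,.097,.077)),((438,250),(-.0255,.073,.077)),
((668,217),(.0255,-.073,.077)),((705,221),(.0255,-.097,.077)),((654,291),(-.0255,-.073,.077)),((692,296),(-.0255,-.097,.077)),
((389,335),(-.085,.098,.085)),((688,385),(-.085,-.098,.085))]
sc=[((383,230),(-.085,.098,.085)),((247,80),(-.085,-.098,.085))]
T=[(t,(u/3.3+220,v/3.3+150),X) for (u,v),X in top]; S=[(s,(u/3+130,v/3+90),X) for (u,v),X in sc]
def f(q,L):
    c,n=np.cos(q[2]),np.sin(q[2]);r=[]
    for p,uv,X in L:
        W=[q[0]+c*X[0]-n*X[1],q[1]+n*X[0]+c*X[1],X[2]]
        r+=list(proj(p,W)[0]-uv)
    return np.array(r)
for L in (T,S,T+S,T[:8]):
    r=least_squares(f,[.4,-.15,0],args=(L,),loss='soft_l1');print(r.x[:2].round(4),np.degrees(r.x[2]).round(2),np.abs(r.fun).max().round(2))
print('cane')
for n,p in(('top',t),('scene',s)):
    for k in ('thick_cane_center','thin_cane_a_center'):
        try: M=masks_of(k,p)
        except Exception as e: print(e);continue
        for m in M:
            pts=np.argwhere(m['pixels'])[:,::-1].astype(np.float32)
            if len(pts)>4000: continue
            b=cv2.minAreaRect(pts);box=cv2.boxPoints(b)
            a=box if np.linalg.norm(box[0]-box[1])<np.linalg.norm(box[1]-box[2]) else np.roll(box,1,0)
            e=[(a[0]+a[1])/2,(a[2]+a[3])/2]; W=[ray(p,*x,.063) for x in e]
            d=W[1]-W[0];print(n,k,round(m['confidence'],2),np.round(b[1],1),((W[0]+W[1])/2).round(4),'len',np.linalg.norm(d).round(4),'yaw',np.degrees(np.arctan2(d[1],d[0])).round(2), np.round(e,1).tolist())
E
python3 m.py
```

```text
[ 0.5129 -0.2089] -11.09 1.25
[ 0.5139 -0.2036] -11.39 0.26
[ 0.5129 -0.2084] -11.28 1.42
[ 0.5127 -0.209 ] -11.05 1.38
cane
top thick_cane_center 0.87 [ 17.3 119.5] [0.4954 0.097  0.063 ] len 0.2645 yaw -16.54 [[231.5, 292.0], [264.0, 177.0]]
top thin_cane_a_center 0.97 [  9.8 117. ] [0.5382 0.27   0.063 ] len 0.2601 yaw -16.62 [[152.0, 273.0], [187.1999969482422, 161.39999389648438]]
scene thick_cane_center 0.6 [ 17.8 124. ] [0.4906 0.1008 0.063 ] len 0.269 yaw 163.14 [[254.1999969482422, 264.5], [363.6000061035156, 206.10000610351562]]
scene thin_cane_a_center 0.65 [ 14.7 136. ] [0.5397 0.275  0.063 ] len 0.2673 yaw 163.24 [[306.29998779296875, 344.3999938964844], [421.5, 272.1000061035156]]
```

```bash
cat > plan.py <<'E'
import numpy as np,sys
from scipy.spatial.transform import Rotation as R
from cell import get_obs
def rows(way,grip):
    o=get_obs();P=np.array(o['tool_pos']);Q=R.from_euler('xyz',o['tool_rot'],degrees=True)
    print(o['time_s'],P.round(4),np.round(o['tool_rot'],2),o['grip_width'],np.round(o['force'],1));out=[]
    for x,y,z,yaw,n in way:
        G=R.from_euler('xyz',[180,0,yaw],degrees=True);w0=(Q.inv()*G).as_rotvec(); 
        P0,Q0=P,Q
        for i in range(n):
            P1=P0+(np.array([x,y,z])-P0)*(i+1)/n;Q1=Q0*R.from_rotvec(w0*(i+1)/n)
            d=np.round(Q.inv().apply(P1-P),4);w=np.round((Q.inv()*Q1).as_rotvec(degrees=True),1)
            out.append(' '.join(f'{v:g}' for v in [grip,*d,*w]));P=P+Q.apply(d);Q=Q*R.from_rotvec(w,degrees=True)
    print('; '.join(out))
E
python3 -c "
from plan import *
rows([(.5,-.25,.29,90,9),(.494,.098,.25,163.4,9)],1)"
```

```text
0.6 [ 0.2464 -0.6015  0.2923] [180.     0.    22.27] 0.08690021332595892 [0.7 1.  0.3]
1 0.0409 -0.0255 0.0003 0 0 -7.5; 1 0.0438 -0.0199 0.0002 0 0 -7.6; 1 0.0461 -0.0139 0.0003 0 0 -7.5; 1 0.0475 -0.0078 0.0002 0 0 -7.5; 1 0.0482 -0.0015 0.0003 0 0 -7.5; 1 0.0479 0.0048 0.0002 0 0 -7.6; 1 0.0469 0.011 0.0003 0 0 -7.5; 1 0.045 0.0171 0.0002 0 0 -7.5; 1 0.0424 0.0228 0.0003 0 0 -7.5; 1 0.0387 -0.0007 0.0044 -0 0 -8.2; 1 0.0383 0.0049 0.0045 -0 0 -8.1; 1 0.0373 0.0102 0.0044 -0 0 -8.2; 1 0.0355 0.0154 0.0045 -0 0 -8.1; 1 0.033 0.0203 0.0044 -0 0 -8.2; 1 0.0297 0.0247 0.0044 -0 0 -8.2; 1 0.0259 0.0287 0.0045 -0 0 -8.1; 1 0.0215 0.0321 0.0044 -0 0 -8.2; 1 0.0168 0.0349 0.0045 -0 0 -8.1
```

carry_out(
  increments="1 0.041 -0.0255 0 0 0 -7.5; 1 0.044 -0.02 0 0 0 -7.5; 1 0.046 -0.014 0 0 0 -7.5; 1 0.0475 -0.008 0 0 0 -7.5; 1 0.048 -0.0015 0 0 0 -7.5; 1 0.048 0.005 0 0 0 -7.5; 1 0.047 0.011 0 0 0 -7.5; 1 0.045 0.017 0 0 0 -7.5; 1 0.0425 0.023 0 0 0 -7.5; 1 0.0385 -0.0005 0.0045 0 0 -8.2; 1 0.038 0.005 0.0045 0 0 -8.2; 1 0.037 0.01 0.0045 0 0 -8.2; 1 0.0355 0.0155 0.0045 0 0 -8.2; 1 0.033 0.02 0.0045 0 0 -8.2; 1 0.03 0.0245 0.0045 0 0 -8.2; 1 0.026 0.0285 0.0045 0 0 -8.2; 1 0.0215 0.032 0.0045 0 0 -8.2; 1 0.017 0.035 0.0045 0 0 -8.2",
)

```text
time_s: 2.85
tool_pos: [0.4778, 0.1184, 0.251]
tool_rot: [-179.7, 0.6, 167.9]
force: [-0.1, -0.2, -0.9]
grip_width: 0.0871
```

```bash
python3 -c "
from plan import *
rows([(.494,.098,.25,163.4,6)],1)
from cell import *
import cv2,pickle
p=read_camera('wrist');cv2.imwrite('pics/w1.png',p['img']);pickle.dump(p,open('w1.pkl','wb'))
from h import *
for m in masks_of('thick_cane_center',p): print(m['confidence'],m['bbox'])
"
```

```text
2.85 [0.4778 0.1184 0.251 ] [-179.67    0.62  167.85] 0.08708827875845711 [-0.1 -0.2 -0.9]
1 -0.0034 -0.0028 0.0002 -0.1 0.1 0.7; 1 -0.0033 -0.0027 0.0002 -0 0.1 0.8; 1 -0.0035 -0.0026 0.0003 -0.1 0.1 0.7; 1 -0.0034 -0.0026 0.0002 -0 0.1 0.8; 1 -0.0035 -0.0026 0.0001 -0.1 0.1 0.7; 1 -0.0035 -0.0025 0.0002 -0 0.1 0.8
0.66 [236.8, 51.2, 300.3, 332.3]
```

View pics/w1.png

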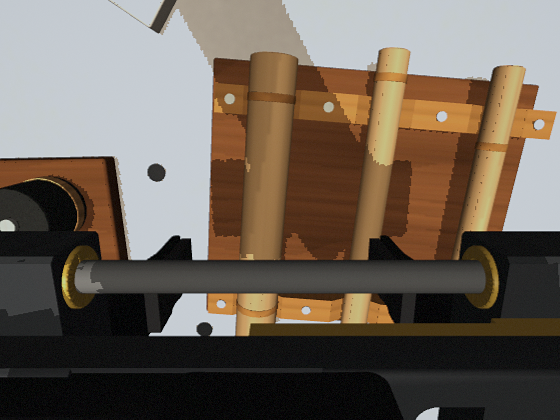

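```bash
python3 -c "
from h import *
p=pickle.load(open('w1.pkl','rb'))
a,b=ray(p,229,98,.055),ray(p,221,303,.055);print('holes',a,b,(a+b)/2,np.degrees(np.arctan2(*(a-b)[1::-1])),np.linalg.norm(a-b))
c,d=ray(p,329,106,.055),ray(p,306,312,.055);print('holes2',c,d,(c+d)/2,np.degrees(np.arctan2(*(c-d)[1::-1])))
print('holemid',(a+b+c+d)/4)
a,b=ray(p,271.5,98,.063),ray(p,257,306,.063);print(a,b,(a+b)/2,np.degrees(np.arctan2(*(a-b)[1::-1])))
print('end',ray(p,274,55,.063))
t=pickle.load(open('top0.pkl','rb'))
def tz(u,v,z): return ray(t,u/3.3+220,v/3.3+150,z)
L=[tz(64,147,.055),tz(174,176,.055)];print('top holes',*L,tz(101,434,.055))
"
```

```text
holes [0.39125566 0.09434028 0.055     ] [0.56372637 0.04310851 0.055     ] [0.47749102 0.0687244  0.055     ] 163.4561484673075 0.17991897948710364
holes2 [0.41366496 0.16998006 0.055     ] [0.58882861 0.11742903 0.055     ] [0.50124679 0.14370455 0.055     ] 163.30017453953687
holemid [0.4893689  0.10621447 0.055     ]
[0.39865391 0.12711468 0.063     ] [0.56902669 0.07627499 0.063     ] [0.4838403  0.10169483 0.063     ] 163.38475700714838
end [0.36931149 0.1354871  0.063     ]
top holes [0.58487496 0.11585463 0.055     ] [0.56287998 0.041148   0.055     ] [0.39025202 0.09340634 0.055     ]
```

```bash
python3 -c "
from plan import *
rows([(.492,.099,.22,163.4,4),(.492,.099,.113,163.4,6)],1)"
```

```text
2.95 [0.4767 0.1224 0.251 ] [-179.8     0.55  168.15] 0.08702691941281128 [0.  0.8 0.8]
1 -0.0049 -0.0049 0.0078 -0 0.1 1.2; 1 -0.005 -0.0048 0.0078 -0.1 0.2 1.2; 1 -0.0051 -0.0047 0.0078 -0 0.1 1.2; 1 -0.0052 -0.0046 0.0078 -0.1 0.2 1.1; 1 -0 -0 0.0178 0 -0 0; 1 -0 -0 0.0179 0 -0 0; 1 -0 -0 0.0178 0 -0 0; 1 -0.0001 -0 0.0178 0 -0 0; 1 0 -0.0001 0.0178 0 -0 0; 1 0 0 0.0179 0 -0 0
```

carry_out(
  increments="1 -0.005 -0.005 0.008 0 0.1 1.2; 1 -0.005 -0.005 0.008 0 0.2 1.2; 1 -0.005 -0.005 0.008 0 0.1 1.2; 1 -0.005 -0.0045 0.008 0 0.2 1.2; 1 0 0 0.018 0 0 0; 1 0 0 0.018 0 0 0; 1 0 0 0 0 0 0",
)

```text
time_s: 3.82
tool_pos: [0.4926, 0.0919, 0.177]
tool_rot: [-179.7, -0.2, 162.5]
force: [-0.0, 0.0, -0.8]
grip_width: 0.0871
```

```bash
python3 -c "
from plan import *
rows([(.492,.099,.16,163.4,3),(.492,.099,.113,163.4,3)],1)"
```

```text
3.825 [0.4926 0.0919 0.177 ] [-179.69   -0.18  162.5 ] 0.08709039988532694 [-0.   0.  -0.8]
1 0.0009 0.0022 0.0057 -0.1 -0.1 -0.3; 1 0.0009 0.0022 0.0056 -0.1 -0 -0.3; 1 0.0008 0.0022 0.0057 -0.1 -0.1 -0.3; 1 0 0 0.0157 -0 0 -0; 1 0 0 0.0156 -0 0 -0; 1 0 0.0001 0.0157 -0 0 -0
```

carry_out(
  increments="1 0.0025 0.0065 0.01 -0.3 -0.2 -0.9; 1 0 0 0 0 0 0",
)

```text
time_s: 4.08
tool_pos: [0.492, 0.1001, 0.1665]
tool_rot: [180.0, 0.0, 163.5]
force: [-0.1, 0.0, 0.8]
grip_width: 0.0871
```

```bash
python3 -c "
from plan import *
rows([(.492,.099,.113,163.4,3)],1)"
```

```text
4.075 [0.492  0.1001 0.1665] [1.7996e+02 3.0000e-02 1.6353e+02] 0.08714503045333222 [-0.1  0.   0.8]
1 -0.0001 -0.0004 0.0178 0 0 0; 1 -0.0001 -0.0003 0.0178 0 0 0.1; 1 -0.0001 -0.0004 0.0179 0 0 0
```

Pose is good; descend, settle, then close gently.

carry_out(
  increments="1 0 -0.0005 0.018 0 0 0; 1 0 -0.0005 0.018 0 0 0; 1 0 0 0.016 0 0 0; 1 0 0 0 0 0 0; 0.3 0 0 0 0 0 0; 0.3 0 0 0 0 0 0; 0.3 0 0 0 0 0 0; 0.3 0 0 0 0 0 0",
  force=20,
)

```text
time_s: 5.08
tool_pos: [0.4927, 0.0993, 0.1118]
tool_rot: [179.9, 0.2, 163.5]
force: [-0.5, -0.6, 0.7]
grip_width: 0.0549
```

```bash
python3 -c "
from plan import *
rows([(.492,.099,.113,163.4,1)],1)
from cell import *
import cv2
p=read_camera('scene');cv2.imwrite('pics/s2.png',p['img'])"
```

```text
5.075 [0.4927 0.0993 0.1118] [1.7992e+02 1.6000e-01 1.6354e+02] 0.054896350557882806 [-0.5 -0.6  0.7]
1 0.0006 -0.0005 -0.0012 0.1 0.2 0.1
```

View pics/s2.png

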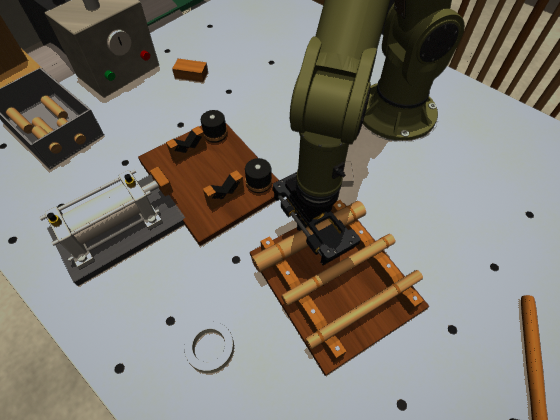

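The scene view shows the gripper straddling the thick pole around (330,225), with neighbours undisturbed; the fingers are still closing (55 mm).

carry_out(
  increments="0.3 0 0 0 0 0 0; 0.3 0 0 0 0 0 0; 0.3 0 0 0 0 0 0; 0.3 0 0 0 0 0 0; 0.3 0 0 0 0 0 0",
  force=20,
)

```text
time_s: 5.75
tool_pos: [0.4929, 0.0993, 0.1121]
tool_rot: [179.9, 0.2, 163.5]
force: [0.8, -0.1, 0.3]
grip_width: 0.0351
```

carry_out(
  increments="0.1 0 0 0 0 0 0; 0.1 0 0 0 0 0 0; 0.1 0 0 -0.01 0 0 0; 0.1 0 0 -0.015 0 0 0; 0.1 0 0 -0.02 0 0 0; 0.1 0 0 -0.025 0 0 0; 0.1 0 0 -0.025 0 0 0; 0.1 0 0 -0.025 0 0 0; 0.1 0 0 -0.01 0 0 0; 0.1 0 0 0 0 0 0",
  force=30,
)

```text
time_s: 7.0
tool_pos: [0.4917, 0.1, 0.2509]
tool_rot: [179.9, 0.3, 163.6]
force: [-0.3, 0.6, -2.0]
grip_width: 0.0349
```

```bash
python3 -c "
from plan import *
rows([(.513,-.2085,.26,78.8,18)],.1)
from cell import *
import cv2,pickle
p=read_camera('scene');cv2.imwrite('pics/s3.png',p['img'])"
```

```text
7.0 [0.4917 0.1    0.2509] [179.94   0.32 163.64] 0.03494688312065127 [-0.3  0.6 -2. ]
0.1 -0.006 -0.0161 -0.0005 0 0 4.7; 0.1 -0.0072 -0.0156 -0.0005 0 0 4.7; 0.1 -0.0086 -0.0149 -0.0005 0.1 0 4.7; 0.1 -0.0097 -0.0142 -0.0004 -0 0 4.8; 0.1 -0.0108 -0.0133 -0.0005 -0 0.1 4.7; 0.1 -0.012 -0.0124 -0.0005 0 -0 4.7; 0.1 -0.0128 -0.0113 -0.0005 0 -0 4.7; 0.1 -0.0138 -0.0103 -0.0004 0 -0 4.7; 0.1 -0.0146 -0.0091 -0.0005 0 0 4.7; 0.1 -0.0153 -0.0079 -0.0005 0.1 0 4.7; 0.1 -0.0158 -0.0066 -0.0005 -0 0 4.7; 0.1 -0.0164 -0.0052 -0.0004 0 0 4.8; 0.1 -0.0167 -0.0039 -0.0005 0 0.1 4.7; 0.1 -0.017 -0.0025 -0.0005 0 -0 4.7; 0.1 -0.0172 -0.0011 -0.0005 0 -0 4.7; 0.1 -0.0171 0.0003 -0.0005 0.1 -0 4.7; 0.1 -0.0171 0.0017 -0.0005 -0 -0 4.7; 0.1 -0.0169 0.0031 -0.0005 -0 0 4.7
```

View pics/s3.png

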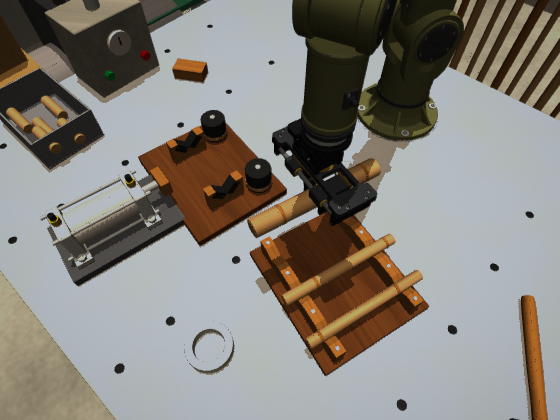

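The thick pole is lifted (250,225 to 380,165), level; thin poles still lie in place. Moving to the press.

carry_out(
  increments="0.1 -0.006 -0.016 -0.0005 0 0 4.7; 0.1 -0.007 -0.0155 -0.0005 0 0 4.7; 0.1 -0.0085 -0.015 -0.0005 0 0 4.7; 0.1 -0.0095 -0.014 -0.0005 0 0 4.7; 0.1 -0.011 -0.0135 -0.0005 0 0 4.7; 0.1 -0.012 -0.0125 -0.0005 0 0 4.7; 0.1 -0.013 -0.0115 -0.0005 0 0 4.7; 0.1 -0.014 -0.0105 -0.0005 0 0 4.7; 0.1 -0.0145 -0.009 -0.0005 0 0 4.7; 0.1 -0.0155 -0.008 -0.0005 0 0 4.7; 0.1 -0.016 -0.0065 -0.0005 0 0 4.7; 0.1 -0.0165 -0.005 -0.0005 0 0 4.7; 0.1 -0.0165 -0.004 -0.0005 0 0 4.7; 0.1 -0.017 -0.0025 -0.0005 0 0 4.7; 0.1 -0.017 -0.001 -0.0005 0 0 4.7; 0.1 -0.017 0.0005 -0.0005 0 0 4.7; 0.1 -0.017 0.0015 -0.0005 0 0 4.7; 0.1 -0.017 0.003 -0.0005 0 0 4.7; 0.1 0 0 0 0 0 0",
)

```text
time_s: 9.43
tool_pos: [0.4945, -0.2162, 0.2307]
tool_rot: [-177.6, -0.3, 76.5]
force: [0.4, 1.2, -1.1]
grip_width: 0.0351
```

```bash
python3 -c "
from plan import *
rows([(.513,-.2085,.24,78.8,3)],.1)
from cell import *
import cv2,pickle
p=read_camera('scene');cv2.imwrite('pics/s4.png',p['img'])
p=read_camera('wrist');cv2.imwrite('pics/w4.png',p['img']);pickle.dump(p,open('w4.pkl','wb'))
p=read_camera('top');cv2.imwrite('pics/t4.png',p['img'])"
```

```text
9.425 [ 0.4945 -0.2162  0.2307] [-177.57   -0.35   76.52] 0.03509700044421249 [ 0.4  1.2 -1.1]
0.1 0.004 0.0053 -0.0033 -0.8 -0.1 -0.8; 0.1 0.0038 0.0053 -0.0032 -0.8 -0.2 -0.7; 0.1 0.0038 0.0055 -0.0032 -0.8 -0.1 -0.8
```

View pics/w4.png

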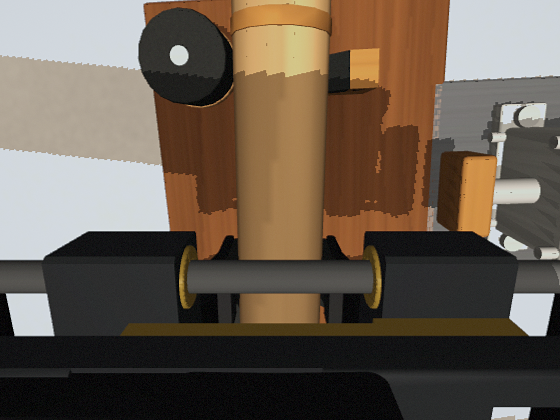

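View pics/s4.png

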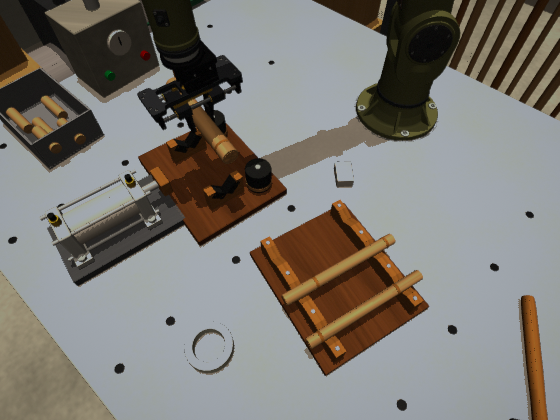

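View pics/t4.png

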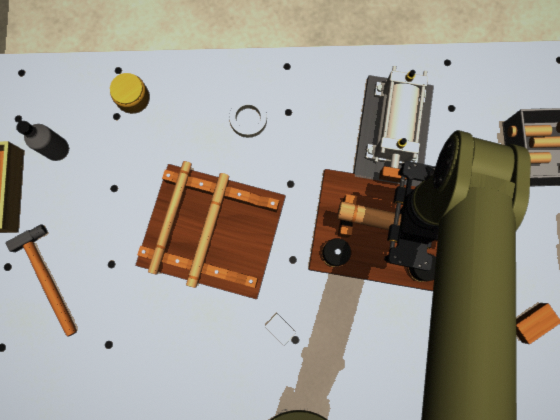

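carry_out(
  increments="0.1 0.004 0.0055 -0.003 -0.8 -0.1 -0.8; 0.1 0.004 0.0055 0 -0.8 -0.2 -0.8; 0.1 0.004 0.005 0 -0.8 -0.1 -0.8; 0.1 0 0 0 0 0 0; 0.1 0 0 0 0 0 0",
)

```text
time_s: 10.2
tool_pos: [0.5154, -0.2021, 0.2346]
tool_rot: [179.8, -0.0, 79.7]
force: [-0.7, -0.2, -1.6]
grip_width: 0.0352
```

```bash
python3 -c "
from plan import *
rows([(.513,-.2085,.20,78.8,2),(.513,-.2085,.15,78.8,3)],.1)
from cell import *
from h import *
import cv2,pickle
o=get_obs();z=o['tool_pos'][2]-.05
p=read_camera('scene');cv2.imwrite('pics/s5.png',p['img'])
q=read_camera('top');cv2.imwrite('pics/t5.png',q['img']);cv2.imwrite('pics/t5z.png',cv2.resize(q['img'][150:300,300:460],None,fx=4,fy=4))
cv2.imwrite('pics/s5z.png',cv2.resize(p['img'][60:220,120:320],None,fx=3.5,fy=3.5))
for d in (p,q):
  for m in masks_of('thick_cane_center',d): print(m['confidence'],m['bbox'])
  c=np.array([.513,-.2085,z]);u=np.array([np.cos(np.radians(78.8)),np.sin(np.radians(78.8)),0])
  print('expected end',proj(d,[c+.13*u,c-.13*u,c]))
"
```

```text
10.2 [ 0.5154 -0.2021  0.2346] [ 1.7975e+02 -3.0000e-02  7.9660e+01] 0.035241668376403565 [-0.7 -0.2 -1.6]
0.1 -0.0034 -0.0007 0.0173 0.1 -0 0.4; 0.1 -0.0034 -0.0006 0.0173 0.1 -0 0.5; 0.1 0 -0 0.0167 0 -0 -0; 0.1 0 -0.0001 0.0166 0 -0 -0; 0.1 0 0 0.0167 0 -0 -0
0.79 [157.6, 84.9, 234.1, 169.2]
expected end [[227.20054697 163.00776374]
 [163.77323028  89.42132821]
 [193.29572355 123.67242318]]
0.84 [332.0, 191.6, 388.7, 218.8]
expected end [[334.21599722 201.97893114]
 [465.63559888 224.20491037]
 [399.65272407 213.04573787]]
```

View pics/t5z.png

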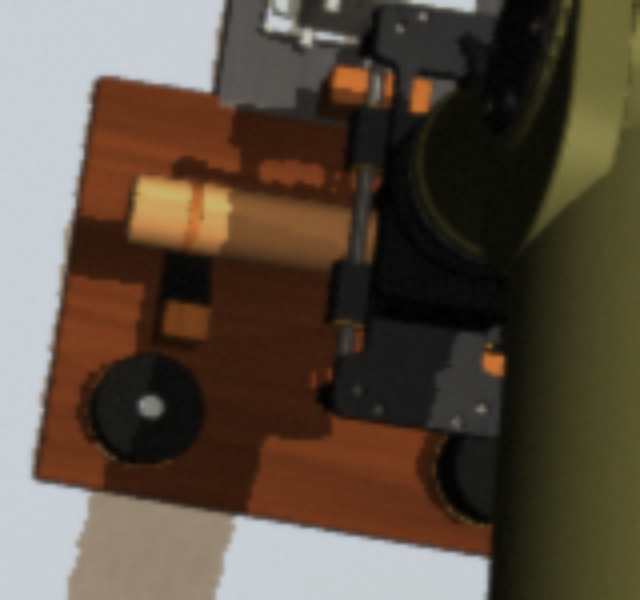

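View pics/s5z.png

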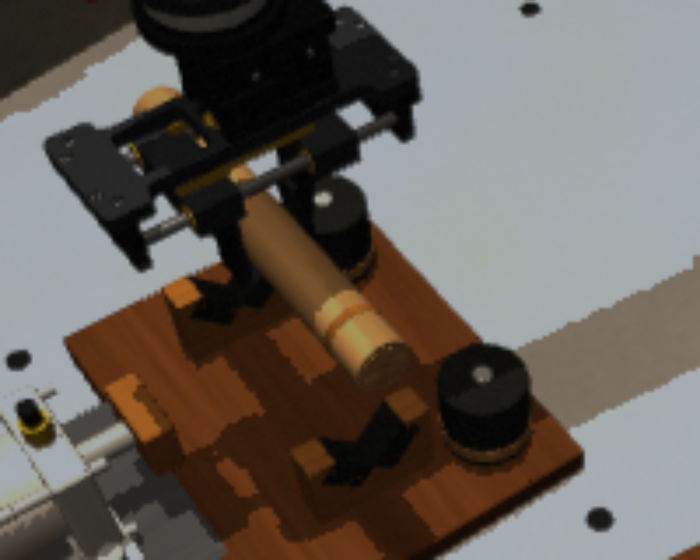

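carry_out(
  increments="0.1 -0.0035 -0.001 0.017 0 0 0.4; 0.1 -0.0035 -0.0005 0.017 0 0 0.4; 0.1 0 0 0.016 0 0 0; 0.1 0 0 0.016 0 0 0; 0.1 0 0 0.016 0 0 0; 0.1 0 0 0 0 0 0; 0.1 0 0 0 0 0 0",
)

```text
time_s: 11.28
tool_pos: [0.5115, -0.2095, 0.1447]
tool_rot: [180.0, -0.1, 78.7]
force: [-0.5, -0.1, -1.6]
grip_width: 0.0352
```

```bash
python3 -c "
from plan import *
rows([(.513,-.2085,.127,78.8,3)],.1)"
```

```text
11.275 [ 0.5115 -0.2095  0.1447] [ 1.7996e+02 -1.1000e-01  7.8720e+01] 0.03517926872605321 [-0.5 -0.1 -1.6]
0.1 0.0004 0.0004 0.0059 0 -0 -0; 0.1 0.0004 0.0005 0.0059 0 -0.1 -0.1; 0.1 0.0004 0.0004 0.0059 0 -0 0
```

carry_out(
  increments="0.1 0 0.0005 0.006 0 0 0; 0.1 0 0.0005 0.005 0 0 0; 0.1 0 0.0005 0.004 0 0 0; 0.1 0 0 0 0 0 0; 0.1 0 0 0 0 0 0",
)

```text
time_s: 11.9
tool_pos: [0.5141, -0.2101, 0.1302]
tool_rot: [179.8, -0.1, 78.7]
force: [-0.9, -1.2, -1.1]
grip_width: 0.0355
```

```bash
python3 -c "
from plan import *
rows([(.513,-.2085,.126,78.8,3)],.1)
from cell import *
import cv2
p=read_camera('scene');q=read_camera('wrist')
cv2.imwrite('pics/s6z.png',cv2.resize(p['img'][80:240,120:320],None,fx=3.5,fy=3.5));cv2.imwrite('pics/w6.png',q['img'])
"
```

```text
11.9 [ 0.5141 -0.2101  0.1302] [ 1.7979e+02 -6.0000e-02  7.8730e+01] 0.03546662971866231 [-0.9 -1.2 -1.1]
0.1 0.0004 -0.0005 0.0014 0.1 -0 -0; 0.1 0.0005 -0.0004 0.0014 0 -0 -0; 0.1 0.0004 -0.0005 0.0014 0.1 -0.1 -0.1
```

View pics/s6z.png

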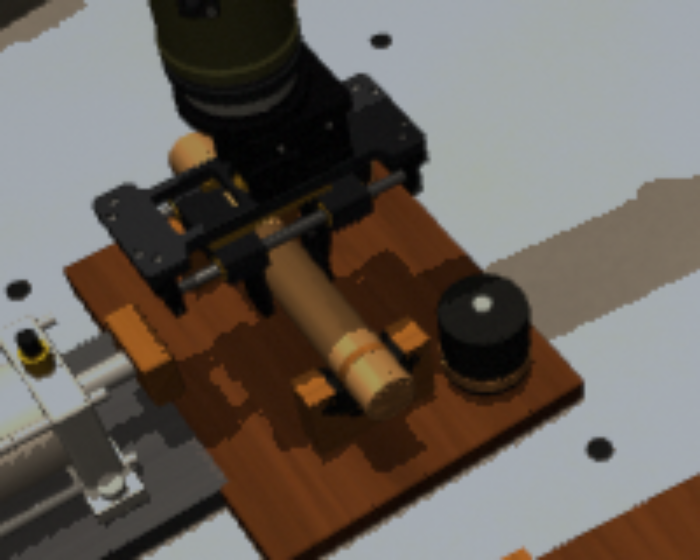

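View pics/w6.png

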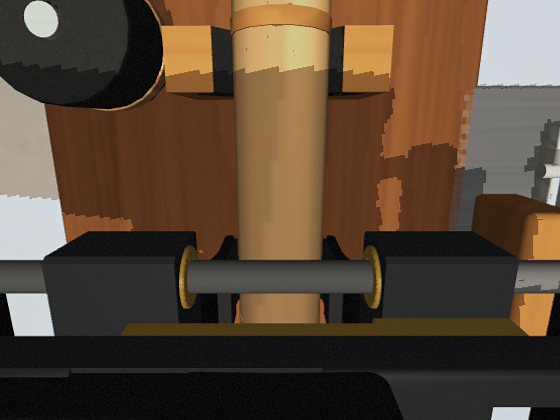

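The pole (axis about column 281) sits centred between the near saddle's orange shoulders (212 and 344). It still needs a few mm down until contact.

carry_out(
  increments="0.1 0 -0.0005 0.003 0 0 0; 0.1 0 0 0.002 0 0 0; 0.1 0 0 0 0 0 0; 0.1 0 0 0 0 0 0",
)

```text
time_s: 12.5
tool_pos: [0.5139, -0.2101, 0.1271]
tool_rot: [179.7, 0.0, 78.8]
force: [-0.3, -0.2, -1.2]
grip_width: 0.0353
```

carry_out(
  increments="0.1 0 0 0.002 0 0 0; 0.1 0 0 0.001 0 0 0; 0.1 0 0 0 0 0 0",
)

```text
time_s: 12.88
tool_pos: [0.514, -0.21, 0.1271]
tool_rot: [179.8, 0.1, 78.8]
force: [-0.6, 0.1, -1.1]
grip_width: 0.0355
```

carry_out(
  increments="0.1 0 0 0.004 0 0 0; 0.1 0 0 0.001 0 0 0",
)

```text
time_s: 13.12
tool_pos: [0.514, -0.2101, 0.1265]
tool_rot: [179.9, 0.2, 78.8]
force: [-2.8, 0.3, 2.1]
grip_width: 0.0353
```

carry_out(
  increments="0.1 0 0 0.002 0 0 0; 0.1 0 0 0.002 0 0 0",
)

```text
time_s: 13.38
tool_pos: [0.5141, -0.21, 0.1263]
tool_rot: [179.9, 0.3, 78.7]
force: [-7.6, 3.5, 16.8]
grip_width: 0.035
```

carry_out(
  increments="0.1 0 0 -0.0005 0 0 0; 0.5 0 0 0 0 0 0; 0.5 0 0 0 0 0 0; 0.5 0 0 0 0 0 0; 0.7 0 0 0 0 0 0; 0.7 0 0 0 0 0 0; 0.7 0 0 0 0 0 0",
  force=10,
)

```text
time_s: 14.25
tool_pos: [0.5145, -0.2102, 0.1259]
tool_rot: [179.9, 0.3, 78.7]
force: [-0.1, 0.5, 0.4]
grip_width: 0.0593
```

```bash
python3 -c "
from plan import *
rows([(.513,-.2085,.127,78.8,1)],.7)
from cell import *
import cv2
p=read_camera('scene');q=read_camera('wrist')
cv2.imwrite('pics/s7z.png',cv2.resize(p['img'][80:240,120:320],None,fx=3.5,fy=3.5));cv2.imwrite('pics/w7.png',q['img'])
"
```

```text
14.25 [ 0.5145 -0.2102  0.1259] [179.88   0.25  78.7 ] 0.05933349098153041 [-0.1  0.5  0.4]
0.7 0.0014 -0.0018 -0.0011 0.1 0.3 -0.1
```

View pics/w7.png

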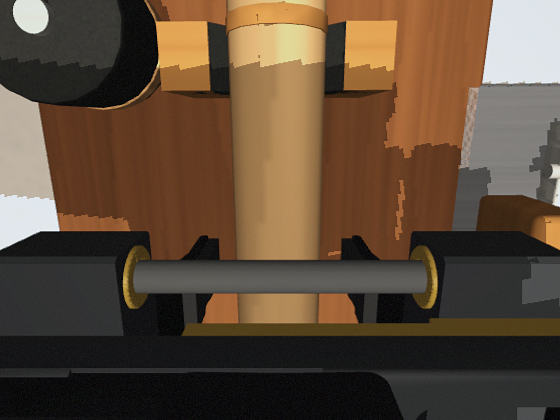

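The pole rests midway in the near saddle (226–328 between shoulders 208 and 345), with the fingers clear of it on both sides. Raising straight up.

carry_out(
  increments="0.7 0 0 0 0 0 0; 0.7 0 0 -0.01 0 0 0; 0.7 0 0 -0.015 0 0 0; 0.7 0 0 -0.025 0 0 0; 0.7 0 0 -0.03 0 0 0; 0.7 0 0 -0.03 0 0 0; 0.7 0 0 -0.03 0 0 0; 0.7 0 0 0 0 0 0; 0.7 -0.05 0.02 0 0 0 0; 0.7 -0.05 0.02 0 0 0 0; 0.7 -0.05 0.02 0 0 0 0; 0.7 -0.05 0.02 0 0 0 0; 0.7 -0.05 0.02 0 0 0 0; 0.7 0 0 0 0 0 0; 0.7 0 0 0 0 0 0",
)

```text
time_s: 16.23
tool_pos: [0.5664, -0.478, 0.2773]
tool_rot: [179.7, 0.2, 79.1]
force: [1.2, 0.5, 0.9]
grip_width: 0.0608
```

```bash
python3 -c "
from cell import *
import cv2
from h import *
print(get_obs()['tool_pos'],get_obs()['force'])
p=read_camera('scene');q=read_camera('top')
cv2.imwrite('pics/s8.png',p['img']);cv2.imwrite('pics/t8.png',q['img'])
for d in (p,q):
  for k in ('thick_cane_center','thin_cane_a_center'):
    for m in masks_of(k,d):
      pts=np.argwhere(m['pixels'])[:,::-1].astype(np.float32)
      b=cv2.minAreaRect(pts);a=cv2.boxPoints(b)
      if np.linalg.norm(a[0]-a[1])>np.linalg.norm(a[1]-a[2]): a=np.roll(a,1,0)
      W=[ray(d,*((a[0]+a[1])/2),.077),ray(d,*((a[2]+a[3])/2),.077)];v=W[1]-W[0]
      print(k,round(m['confidence'],2),((W[0]+W[1])/2).round(4),np.linalg.norm(v).round(3),np.degrees(np.arctan2(v[1],v[0])).round(1))
"
```

```text
[ 0.56639376 -0.47796822  0.27728429] [1.166464   0.45160862 0.91210148]
thick_cane_center 0.6 [ 0.5115 -0.214   0.077 ] 0.282 79.0
thin_cane_a_center 0.95 [0.546 0.276 0.077] 0.257 163.6
thick_cane_center 0.92 [ 0.5127 -0.2148  0.077 ] 0.266 -100.9
thin_cane_a_center 0.88 [0.5361 0.2651 0.077 ] 0.259 -16.5
```

View pics/t8.png

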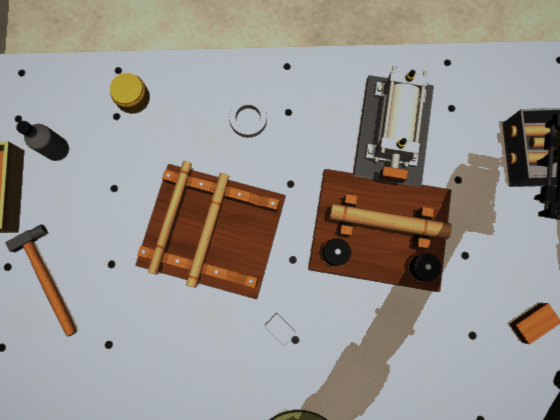

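View pics/s8.png

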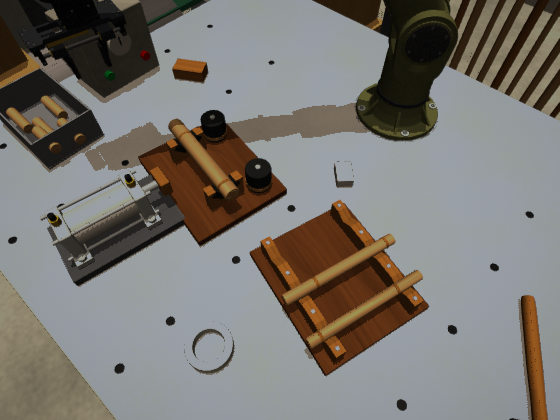

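```bash
python3 -c "
from cell import *
print(sign_off())"
```

```text
the job is handed in; nothing more can be done
None
```

The thick pole now rests in both V saddles of the press, and I handed the job in at about 16.5 s of the 32 s allowed. I lifted it from the cradle at its middle, turned it about 85° and lowered it until the saddles took contact (about 17 N). Then I opened the fingers and moved the arm clear. `sign_off()` reports no verdict, so what follows rests on my own last checks.

- **Placement:** the top and scene cameras put the pole centre at about (0.512, −0.214), against a saddle estimate of (0.513, −0.2085). That is roughly 1–3 mm across and 5–6 mm along, with the axis within about 0.5° of the saddles' line.
- **Height:** I did not measure it separately. It comes from the contact when lowering, at the expected tool height, and from the pole visibly sitting in both notches.
- **Thin poles:** both look unmoved in the final pictures. I compared them by eye.
- **Arm at hand-in:** the tool stood clear at about 0.28 m height, reading only about 1.5 N, and touched nothing that I could see.
- **Disagreements:** the scene camera's pole outline came out long (282 mm instead of 260 mm). The two cameras disagree by a few millimetres on positions, up to about 15 mm for the thin pole, partly because I projected it at the saddle's height.

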